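# Set the loose leg of a work-light tripod and lock its cam lever

## Task

The work-light tripod lies in its cradle on the counter; set its top leg, which is still loose and springs back out when it is let go. Take the leg's black collar between the fingers, slide the leg in towards the hub until the collar's rim just meets the white ring on the black tube, and while you hold it there squeeze the red cam lever fully shut against the collar - do not shut it anywhere but at the ring. Finish still holding: the collar stays gripped with the shut lever under one finger and the rubber pad opposite under the other, the leg at its ring, and everything else on the counter left where it is.

Things in the scene. Friction and masses are not known exactly. Their poses are not given: they have to be found in the camera images.
- stand: Work-light tripod lying in a cradle (200 mm wide), fixed. Origin on the counter (z = 0) under the legs; z up, y along the legs from the feet (-y) to the black hub (y 200 to 267 mm) and the lamp head (y 340 to 545 mm, 92 mm high). The loose top leg's axis is level at x = 0, 102 mm up. Two legs, already locked, lie below at x = -42 and +42 mm, axes 36 mm up, their rims 70 mm high.
- leg: Loose top leg: yellow tube of 32 mm with a black collar at its hub end, on a fixed black tube of 25 mm. Origin: collar centre on the leg axis; axes as the stand's. The collar is a waist between two rims (68 mm diameter, 5 mm thick) 40 mm apart. Slides along y, 135 mm from fully out to fully in (+y). A spring pushes it out (45 N/m of inward travel, 2.5 to 5 N at the ring); it rubs with 1.5 N.
- leg_rim (a point): Top point of the hub-side face of the collar's hub-side rim: 25 mm from the collar centre in +y, 34 mm above the leg axis (136 mm above the counter). This face has to meet the ring.
- ring_edge (a point): Top of the foot-side (-y) edge of the white ring (8 mm wide, 27 mm diameter) on the black tube: the length mark. At the start it is 24 to 111 mm hub-wards (+y) of leg_rim. The leg is at its mark when leg_rim and this point have the same place along the stand's y axis; farther in, the rim passes over the ring. Frame parallel to the stand's.
- back_pad: Grey-ribbed rubber pad on the -x side of the collar's waist, between the rims, 36 mm long in y and 34 mm high, centred on the leg axis height; its outer face is 20.5 mm from the leg axis. Its origin is the collar centre.
- lever: Red cam lever on the +x side of the collar, opposite the pad, between the rims: a paddle 34 mm long in y, 6 mm thick, 44 mm high with a bead at its top. Origin on its hinge line, along y, 20.5 mm to +x of the leg axis and 18 mm below it; its z axis points along the paddle to the tip: upright when shut, leaning up to 0.52 rad to the stand's +x when open (0.44 to 0.52 at the start).
- lever_tip (a point): Top end of the lever, 44 mm from its hinge: 26 mm above and 21 mm to +x of the leg axis when shut, 20 mm above and 43 mm to +x when fully open. Pushing it inwards (-x) with some 5 to 8 N shuts the lever; it snaps over and stays shut, clamping the leg. Pad to lever measures 67 mm over the outsides when open and 47 mm when shut.
- tape_roll: Bystander: roll of blue tape, 66 mm diameter, 19 mm high, lying flat; origin under its centre.
- screwdriver: Bystander: screwdriver with orange handle, lying; origin under its middle.
- battery: Bystander: black battery pack with a yellow band, 75 x 110 x 58 mm; origin under its centre.
- junction_box: Bystander: open grey junction box, 124 x 124 x 50 mm over its spouts; origin under its centre.
- coupling: Bystander: steel conduit coupling standing upright, 36 mm diameter, 50 mm high; origin under its centre.
- spray_can: Bystander: red can, 54 mm diameter, 160 mm high; origin under its centre.
- wrench: Bystander: steel wrench, lying; origin under its middle.
- stock_bin: Bystander: blue open stock bin, 100 x 150 x 75 mm; origin under its centre.

How it is judged:
By the outcome, as a careful person would: the job done as asked, in the order asked, and still so for the second after the job is handed in, while the arm keeps its last pose, push and grip.
It also fails if it takes over 32 s, if anything falls off the work surface, if the arm or the gripper's body presses on something with over 40 N, if the wrist force passes 120 N, or if a joint passes its speed limit or range.

## Robot

A 7-joint arm with a two-finger parallel gripper is mounted at the origin on the work surface. World frame = base frame: x ahead of the robot, y to its left, z up, the work surface at z = 0. Lengths are in m, angles in rad, forces in N, time in s.
With the tool pointing down it reaches from about 0.4 to 0.85 m from the base axis. Payload 4.5 kg.
Tool frame: the origin (TCP) lies midway between the tips of the shut fingers; the grasp point (between the pads) lies manip.pinch_z behind it (manip.pinch_z is the distance from the TCP to the grasp point, in m); z points along the fingers, y is the line along which they close (so a half turn about z gives the same grasp; the last joint's range is limited). The gripper opens to 85 mm and grips with 20 to 120 N. Pads are 22 mm wide; open, the fingers measure 114 mm over their backs; the gripper's body (76 mm by 85 mm) begins 54 mm behind the grasp point. The pads swing forward as they close: fully open they stand 13 mm farther back than shut.
Start: joints at [1.24, 0.689, -0.195, 1.565, 0.157, 0.902, -0.215], TCP at [0.223, -0.584, 0.231] pointing down, gripper open.
Joint ranges: [-3.01, 3.01], [-0.46, 2.08], [-1.47, 1.51], [0.13, 2.56], [-1, 4.14], [0.04, 2.09], [-2.66, 2.66]. Speed limits (rad/s): [2.57, 2.57, 3.14, 3.14, 3.14, 3.14, 3.14].

## Interface

Orientations are given as a rotation vector (axis times angle).
In Python, from plant import manip, eyes, order gives the robot as it stands.
- The arm moves only by the tool move_arm, never from a script. Its arguments are lists of equal length, an entry for each row: "dr": the turn, a rotation vector about the tool's x, y, z in rad, a list of three; "offset": the shift along the tool's x, y, z in mm, a list of three; "jaw": the gripper command: -1 is shut, 1 is fully open, values between are in proportion. A call has 1 to 10 rows; each row is the pose to reach, as a shift and turn from the pose commanded when the call began, along the tool's axes at that moment; what a row does not reach only later rows make up. A row lasts 1/8 s, in which the tool goes at most 62.5 mm and 10.7 degrees, less where a joint would pass 70% of its speed; a pose out of reach is approached as far as the arm can. A call with a gripper value outside its range is refused whole. The fingers move at their own pace and stop on an object; "squeeze" is the grip in N (left out, the last holds). Time passes only in rows, so rows that repeat a pose let the fingers close. It gives the time, the measured TCP pose, the force, the opening and the grip force at its end, in the units of the state.
- manip.get_obs(): the state, without advancing time (a new reading comes with each control period).
- eyes.grab_frame(name): name is "scene" or "top" or "wrist"; returns a dict with "pixels" (420x560x3 uint8, blue, green, red), "depth" (420x560 float32, m along the optical axis (not along the pixel's ray), 0 where there is no reading), "vertical_fov" (degrees; the focal length in pixels is half the picture's height over the tangent of half this angle, whatever the lens; pixels are square), "cx", "cy" (the principal point, pixels), "position" and "attitude" of the camera in the world. Camera axes: x right, y up, looking along -z (the intrinsics and any distortion apply to the point x, -y, -z); pixel columns grow to the right and rows downward; lengths in m; the calibration is good to about 2 mm. A picture is of the moment at which its call begins.
- order.job_done(): hands the job in; it is judged then, once.
The state is a dict: "time": time; "joint_positions": joint angles; "joint_vel": joint speeds; "effort": joint torques, N m; "ee_pos": TCP position; "ee_rot": TCP orientation; "ft_force": force on the tool from outside, world axes, zero at the start; "moment": the same for the moment, N m; "opening": finger opening in m; "grasp_force": force on a finger pad.
Only numpy, scipy, OpenCV 4.12 (cv2) and the standard library are available. Lean on these libraries where they do the work, as an engineer would, in place of code of your own. Each camera call takes 0.05 s, during which the arm holds its last target. There are 200 camera calls.

## Working session

There is one attempt and no reset: what is moved stays moved. The work goes in short steps, Python scripts to look and compute and a tool call to move; the robot and the scene stay as the last step left them, time stands still between calls to the robot, and variables do not carry over. Pictures are saved under pics/ and viewed, at most 10 in all, crops included, and the job is handed in when it is done.

Besides the shell and the picture viewer there is one more tool, called after "Call:" as name(argument=value, ...) on one line, values as JSON. move_arm: Moves the arm, as the interface text tells. Its arguments: {"type":"object","properties":{"dr":{"type":"array"},"offset":{"type":"array"},"jaw":{"type":"array"},"squeeze":{"type":"number"}},"required":["dr","offset","jaw"]}

```bash
mkdir -p pics; ls
cat > h.py <<'E'
import numpy as np, cv2
from scipy.spatial.transform import Rotation as R
from plant import manip, eyes, order
def grab(n,save=None):
    f=eyes.grab_frame(n)
    if save: cv2.imwrite('pics/'+save,f['pixels'])
    return f
def att(f):
    a=np.array(f['attitude'],float)
    return a if a.shape==(3,3) else (R.from_rotvec(a).as_matrix() if a.size==3 else R.from_quat(a).as_matrix())
def foc(f): return f['pixels'].shape[0]/2/np.tan(np.radians(f['vertical_fov'])/2)
def cloud(f):
    d=f['depth'];h,w=d.shape;v,u=np.mgrid[:h,:w];k=foc(f)
    p=np.stack([(u-f['cx'])/k*d,-(v-f['cy'])/k*d,-d],-1)
    return p@att(f).T+np.array(f['position'])
E
python3 - <<'E'
from h import *
for n in ['scene','top','wrist']:
    f=grab(n,n+'0.png')
    print(n,{k:f[k] for k in f if k not in('pixels','depth')})
    np.savez('/tmp/'+n,**f)
print(manip.get_obs(),manip.pinch_z)
a=[cv2.imread('pics/%s0.png'%n) for n in('scene','top')]
E
```

```text
pics
scene {'vertical_fov': 54.50196827600786, 'cx': 280.5664650661648, 'cy': 205.78296739287066, 'position': array([1.06569984, 0.52353905, 0.68985222]), 'attitude': array([0.42296339, 1.01741014, 2.19281939])}
top {'vertical_fov': 43.826597213178026, 'cx': 285.8886892040893, 'cy': 212.243883045013, 'position': array([0.37868889, 0.03704532, 1.15365404]), 'attitude': array([ 0.13886973, -0.15619788, -1.55848099])}
wrist {'vertical_fov': 70.04038784821743, 'cx': 281.53418383779007, 'cy': 210.57712927267144, 'position': array([ 0.29683868, -0.55483193,  0.3719681 ]), 'attitude': array([-0.27465227,  0.18988812, -1.19651451])}
{'time': 0.15, 'joint_positions': array([ 1.23979254,  0.6897801 , -0.19454903,  1.56609518,  0.15731125,
        0.90248753, -0.21510155]), 'joint_vel': array([-0.0002411 , -0.00305133, -0.00193229, -0.00405213,  0.00162668,
       -0.00062619,  0.00033581]), 'effort': array([-2.02691685e-03, -5.39932501e+01, -1.26848325e+00, -1.58717912e+01,
        9.27824294e-03,  6.46119923e-03, -1.89404204e-05]), 'ee_pos': array([ 0.22278091, -0.58342784,  0.23067848]), 'ee_rot': array([-3.08813919e+00, -5.69751317e-01,  5.39741775e-04]), 'ft_force': array([ 0.39590725, -0.752113  ,  0.90298205]), 'moment': array([0.00901758, 0.02510734, 0.0055631 ]), 'grasp_force': 0.0, 'opening': 0.08523693042341661} 0.0187
```

View pics/top0.png

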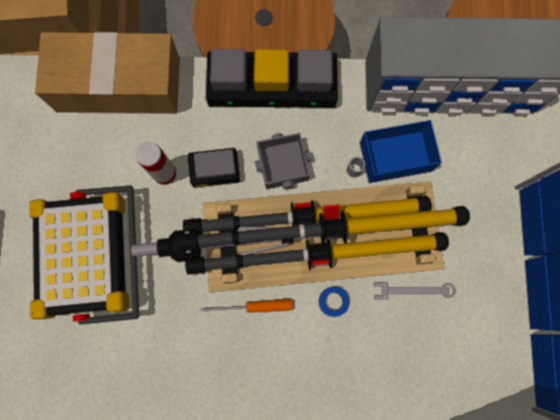

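View pics/scene0.png

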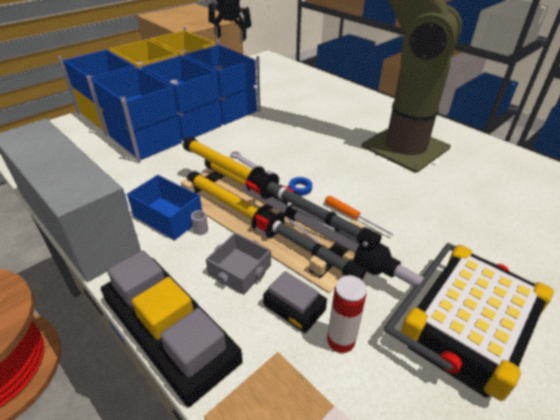

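Top view: the hub lies left (+y world), the top leg's collar is at about (333,229), its open red lever at (330,212), and a white ring at about (303,231). The scene view agrees: everything is in place, and the tape and screwdriver are on the robot's side.

Run:
```python
from h import *
f=dict(np.load('/tmp/top.npz')); P=cloud(f); I=f['pixels']; hsv=cv2.cvtColor(I,cv2.COLOR_BGR2HSV)
v,u=np.mgrid[:420,:560]
print('table z',np.median(P[330:400,100:400,2]))
# axis: yellow tube of top leg and black tube, z>0.095
roi=(u>190)&(u<470)&(v>195)&(v<260)
m=roi&(P[...,2]>0.100)&(P[...,2]<0.15)
xs=[];
for c in range(200,460,6):
    r=m[:,c]
    if r.sum()>2: 
        q=P[:,c][r]; print(c,r.sum(),np.round(q.mean(0),4),round(q[:,2].max(),4),I[np.where(r)[0][len(np.where(r)[0])//2],c])
w=roi&(hsv[...,1]<60)&(hsv[...,2]>120)&(P[...,2]>.09)
print('white',np.c_[u[w],v[w]].tolist()[:60],P[w].mean(0) if w.any() else 0)
c=cv2.resize(I[190:270,270:370],(800,640),interpolation=cv2.INTER_CUBIC)[:600]
cv2.imwrite('pics/topcrop.png',c)
```

```text
table z -0.0006069737931176933
200 12 [0.5179 0.1982 0.1116] 0.1159 [57 59 59]
206 13 [0.519  0.1862 0.1113] 0.1149 [58 60 60]
212 12 [0.5201 0.1742 0.1116] 0.1158 [60 60 59]
218 13 [0.5211 0.1621 0.1121] 0.116 [61 61 61]
224 12 [0.5224 0.1502 0.1112] 0.1163 [55 57 58]
230 12 [0.5244 0.1382 0.1119] 0.1155 [56 57 56]
236 15 [0.5253 0.126  0.1133] 0.1186 [25 23 23]
242 12 [0.5265 0.114  0.1129] 0.118 [61 60 60]
248 13 [0.5278 0.1021 0.1114] 0.1166 [60 59 61]
254 12 [0.5287 0.09   0.1124] 0.117 [58 60 60]
260 13 [0.53   0.078  0.1113] 0.1167 [55 56 57]
266 12 [0.5308 0.0659 0.1133] 0.118 [58 57 57]
272 12 [0.5332 0.0538 0.1116] 0.1148 [56 56 58]
278 12 [0.5332 0.0418 0.1123] 0.1153 [56 56 56]
284 12 [0.5354 0.0297 0.1117] 0.1165 [56 58 59]
290 13 [0.5367 0.0176 0.1111] 0.1159 [55 55 56]
296 12 [0.5377 0.0055 0.1116] 0.1165 [59 58 59]
302 13 [ 0.5388 -0.0067  0.1114] 0.1145 [168 175 186]
308 12 [ 0.5399 -0.0188  0.1116] 0.1156 [56 58 57]
314 12 [ 0.5421 -0.0309  0.1114] 0.1149 [54 56 57]
320 23 [ 0.5523 -0.0426  0.1177] 0.1313 [31 30 30]
326 29 [ 0.5557 -0.0549  0.1159] 0.1242 [14 16 15]
[... 1188 characters left out ...]
196], [247, 197], [255, 197], [458, 198], [460, 198], [201, 199], [459, 203], [290, 218], [301, 225], [302, 225], [300, 226], [301, 226], [302, 226], [300, 227], [301, 227], [302, 227], [303, 227], [300, 228], [301, 228], [302, 228], [303, 228], [300, 229], [301, 229], [302, 229], [303, 229], [300, 230], [301, 230], [302, 230], [303, 230], [300, 231], [301, 231], [302, 231], [303, 231], [304, 231], [300, 232], [301, 232], [302, 232], [303, 232], [304, 232], [300, 233], [301, 233], [302, 233], [303, 233], [304, 233], [301, 234], [302, 234], [303, 234], [304, 234], [301, 235], [302, 235], [303, 235], [301, 236], [302, 236], [303, 236], [453, 237], [469, 246]] [0.51054576 0.00155166 0.29857078]
```

View pics/topcrop.png

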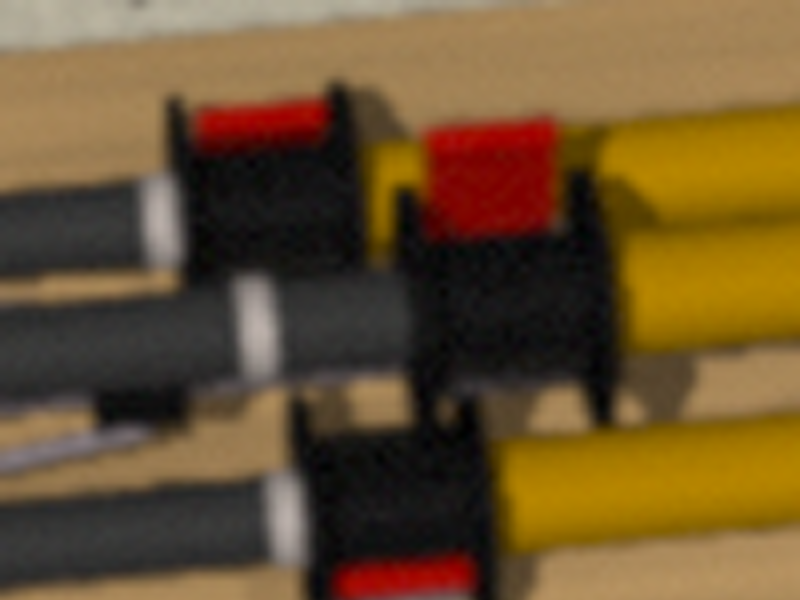

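The zoomed crop shows the ring's foot edge at column ~305, the collar's rims at ~320 and ~346, and the red lever at columns 323 to 339 on the upper (+x) side. This puts the collar centre near (0.545, -0.070), the axis yaw at about 0.106 rad, and the gap at about 33 mm.

```bash
cat >> h.py <<'E'
YAW=0.106; C0=np.array([.545,-.070,.102])
def S(): return R.from_euler('z',YAW).as_matrix()   # columns stand x,y,z
def plan(C,x,y,z,flip=1):
    """TCP target at stand offsets x,y from C, world height z; tool y along flip*stand x, pointing down"""
    o=manip.get_obs(); R0=R.from_rotvec(o['ee_rot']); s=S()
    ty=flip*s[:,0]; tz=np.array([0,0,-1.]); T=np.c_[np.cross(ty,tz),ty,tz]
    p=C+s@np.array([x,y,0]); p[2]=z
    off=R0.inv().apply(p-o['ee_pos'])*1000
    dr=(R0.inv()*R.from_matrix(T)).as_rotvec()
    print('target',p.round(4),'offset',off.round(1),'dr',dr.round(4)); return T
E
python3 - <<'E'
from h import *
plan(C0,.011,0,.25,1);plan(C0,.011,0,.25,-1)
E
```

```text
target [ 0.5559 -0.0688  0.25  ] offset [ 494.9 -361.9  -18.9] dr [-1.2000e-03 -8.0000e-04 -1.3119e+00]
target [ 0.5559 -0.0688  0.25  ] offset [ 494.9 -361.9  -18.9] dr [-9.0000e-04  1.3000e-03  1.8297e+00]
```

Call:
move_arm(dr=[[0,0,-0.131],[0,0,-0.262],[0,0,-0.394],[0,0,-0.525],[0,0,-0.656],[0,0,-0.787],[0,0,-0.918],[0,0,-1.05],[0,0,-1.181],[0,0,-1.312]], offset=[[49,-36,-2],[99,-72,-4],[148,-109,-6],[198,-145,-8],[247,-181,-10],[297,-217,-11],[346,-253,-13],[396,-290,-15],[445,-326,-17],[495,-362,-19]], jaw=[1,1,1,1,1,1,1,1,1,1])

```text
time: 1.4
ee_pos: [0.557, -0.0677, 0.2502]
ee_rot: [2.096, 2.34, -0.001]
ft_force: [0.8, -0.1, -0.4]
opening: 0.0856
grasp_force: 0.0
```

Call:
move_arm(dr=[[0,0,0],[0,0,0]], offset=[[0,0,0],[0,0,0]], jaw=[1,1])

```text
time: 1.65
ee_pos: [0.5557, -0.0696, 0.2498]
ee_rot: [-2.101, -2.335, 0.003]
ft_force: [-0.1, -0.1, 0.2]
opening: 0.0855
grasp_force: 0.0
```

Run:
```python
from h import *
f=grab('wrist','w1.png'); np.savez('/tmp/w1',**f); print(f['position'],manip.get_obs()['ee_pos'],manip.get_obs()['time']); plan(C0,.011,0,.25)
```

```text
[0.54743774 0.00982366 0.39116023] [ 0.55541543 -0.07060334  0.24978989] 1.7
target [ 0.5559 -0.0688  0.25  ] offset [ 1.7  0.7 -0.2] dr [-0.0018  0.0012 -0.002 ]
```

View pics/w1.png

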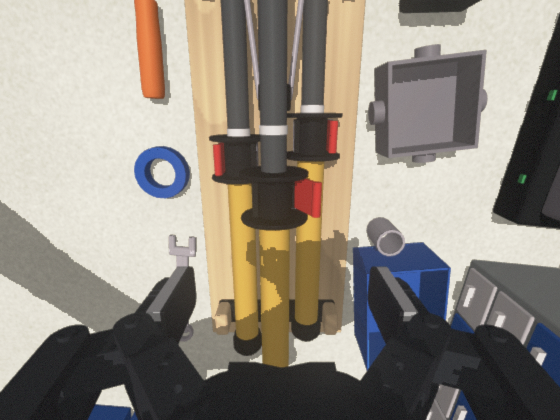

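The wrist view shows the collar at (275,195), with the hub rim at row ~174 and the foot rim at ~217. The red open lever is at (308,197) on the right (+x) and the white ring is at (273,130). Next I'll measure from this view.

```bash
cat >> h.py <<'E'
def meas(f,verbose=True):
    P=cloud(f); I=f['pixels'].astype(int); s=S(); o=np.array([.545,-.070,0])
    Q=(P-o)@s   # stand axes about nominal C0
    hsv=cv2.cvtColor(f['pixels'],cv2.COLOR_BGR2HSV)
    x,y,z=Q[...,0],Q[...,1],Q[...,2]
    near=(abs(x)<.06)&(f['depth']>.05)
    blk=near&(abs(x)<.02)&(z>.106)&(z<.12)&(hsv[...,2]<90)&(y>.03)&(y<.2)
    yel=near&(abs(x)<.025)&(z>.108)&(z<.124)&(hsv[...,1]>150)&(hsv[...,0]>15)&(hsv[...,0]<30)
    rim=near&(abs(x)<.012)&(z>.128)&(z<.145)&(abs(y)<.13)
    red=near&(x>.015)&(z>.07)&(hsv[...,1]>150)&((hsv[...,0]<8)|(hsv[...,0]>172))&(z>.08)&(abs(y)<.13)
    wht=near&(abs(x)<.008)&(z>.108)&(z<.122)&(hsv[...,1]<70)&(hsv[...,2]>110)&(abs(y)<.2)
    for n,m in dict(blk=blk,yel=yel,rim=rim,red=red,wht=wht).items():
        if m.sum()<4: print(n,'none');continue
        q=Q[m]; pc=lambda k:np.percentile(q[:,k],[2,50,98]).round(4)
        print(n,m.sum(),'x',pc(0),'y',pc(1),'z',pc(2), 'slope' ,np.polyfit(q[:,1],q[:,0],1).round(4) if n in('blk','yel') else '')
    if rim.sum()>3: print('rim y hist',np.histogram(Q[rim][:,1],bins=np.arange(-.06,.12,.003)))
    return Q
E
python3 - <<'E'
from h import *
f=dict(np.load('/tmp/w1.npz')); Q=meas(f)
E
```

```text
blk 2847 x [-0.0082  0.0061  0.0137] y [0.0332 0.1105 0.1633] z [0.1064 0.1109 0.1137] slope [0.0007 0.0032]
yel 2728 x [-0.011   0.0022  0.0161] y [-0.1938 -0.0929 -0.0338] z [0.1089 0.1155 0.1178] slope [0.0126 0.0035]
rim 357 x [-0.0113  0.0006  0.0119] y [-0.0236  0.0212  0.0258] z [0.1288 0.1333 0.1354] slope 
red 861 x [0.0245 0.0362 0.0467] y [-0.0149  0.0012  0.0174] z [0.0913 0.1124 0.122 ] slope 
wht 186 x [-0.0072  0.0003  0.0075] y [0.0598 0.0643 0.0685] z [0.1091 0.1132 0.1154] slope 
rim y hist (array([  0,   0,   0,   0,   0,   0,   0,   0,   0,   0,   0,   1,  68,
       100,   0,   0,   0,   0,   0,   0,   0,   0,   0,   0,   0,   0,
         3,  94,  91,   0,   0,   0,   0,   0,   0,   0,   0,   0,   0,
         0,   0,   0,   0,   0,   0,   0,   0,   0,   0,   0,   0,   0,
         0,   0,   0,   0,   0,   0,   0]), array([-6.00000000e-02, -5.70000000e-02, -5.40000000e-02, -5.10000000e-02,
       -4.80000000e-02, -4.50000000e-02, -4.20000000e-02, -3.90000000e-02,
       -3.60000000e-02, -3.30000000e-02, -3.00000000e-02, -2.70000000e-02,
       -2.40000000e-02, -2.1
[... 173 characters left out ...]
0e-03,  9.00000000e-03,
        1.20000000e-02,  1.50000000e-02,  1.80000000e-02,  2.10000000e-02,
        2.40000000e-02,  2.70000000e-02,  3.00000000e-02,  3.30000000e-02,
        3.60000000e-02,  3.90000000e-02,  4.20000000e-02,  4.50000000e-02,
        4.80000000e-02,  5.10000000e-02,  5.40000000e-02,  5.70000000e-02,
        6.00000000e-02,  6.30000000e-02,  6.60000000e-02,  6.90000000e-02,
        7.20000000e-02,  7.50000000e-02,  7.80000000e-02,  8.10000000e-02,
        8.40000000e-02,  8.70000000e-02,  9.00000000e-02,  9.30000000e-02,
        9.60000000e-02,  9.90000000e-02,  1.02000000e-01,  1.05000000e-01,
        1.08000000e-01,  1.11000000e-01,  1.14000000e-01,  1.17000000e-01]))
```

```bash
sed -i 's/^YAW=.*/YAW=0.106; C0=np.array([.545,-.070,.102]); C1=C0+R.from_euler("z",YAW).apply([.003,.001,0])/' h.py
python3 - <<'E'
from h import *
plan(C1,.011,0,.088)
E
```

```text
target [ 0.5588 -0.0675  0.088 ] offset [  2.9   4.  161.8] dr [-0.0018  0.0012 -0.002 ]
```

Call:
move_arm(dr=[[0,0,0],[0,0,0],[0,0,0],[0,0,0],[0,0,0],[0,0,0]], offset=[[2,4,45],[2,4,80],[2,4,110],[2,4,140],[2,4,162],[2,4,162]], jaw=[1,1,1,1,1,1], squeeze=20)

```text
time: 2.45
ee_pos: [0.5581, -0.0687, 0.087]
ee_rot: [-2.102, -2.332, 0.006]
ft_force: [0.1, -1.1, 0.8]
opening: 0.085
grasp_force: 0.0
```

Run:
```python
from h import *
f=grab('wrist','w2.png'); np.savez('/tmp/w2',**f); plan(C1,.011,0,.088); print(manip.get_obs()['ft_force']); Q=meas(f)
```

```text
target [ 0.5588 -0.0675  0.088 ] offset [ 0.8 -0.4  0.1] dr [-0.0016  0.0008 -0.0021]
[ 0.28251155 -0.45009546  0.64881693]
blk 10386 x [-0.0081  0.0047  0.0134] y [0.0319 0.0834 0.1146] z [0.1065 0.1115 0.1139] slope [0.0007 0.0031]
yel none
rim 1426 x [-0.0115  0.0006  0.0114] y [-0.0197  0.0246  0.0264] z [0.1282 0.1325 0.1352] slope 
red 3587 x [0.0248 0.0376 0.0463] y [-0.0146  0.0013  0.0179] z [0.0924 0.1145 0.1218] slope 
wht 911 x [-0.0076  0.0006  0.0079] y [0.0602 0.0645 0.0685] z [0.1094 0.1134 0.1151] slope 
rim y hist (array([  0,   0,   0,   0,   0,   0,   0,   0,   0,   0,   0,   0,   5,
       216,   4,   0,   0,   0,   0,   0,   0,   0,   0,   0,   0,   0,
         4, 391, 806,   0,   0,   0,   0,   0,   0,   0,   0,   0,   0,
         0,   0,   0,   0,   0,   0,   0,   0,   0,   0,   0,   0,   0,
         0,   0,   0,   0,   0,   0,   0]), array([-6.00000000e-02, -5.70000000e-02, -5.40000000e-02, -5.10000000e-02,
       -4.80000000e-02, -4.50000000e-02, -4.20000000e-02, -3.90000000e-02,
       -3.60000000e-02, -3.30000000e-02, -3.00000000e-02, -2.70000000e-02,
    
[... 197 characters left out ...]
0e-03,  9.00000000e-03,
        1.20000000e-02,  1.50000000e-02,  1.80000000e-02,  2.10000000e-02,
        2.40000000e-02,  2.70000000e-02,  3.00000000e-02,  3.30000000e-02,
        3.60000000e-02,  3.90000000e-02,  4.20000000e-02,  4.50000000e-02,
        4.80000000e-02,  5.10000000e-02,  5.40000000e-02,  5.70000000e-02,
        6.00000000e-02,  6.30000000e-02,  6.60000000e-02,  6.90000000e-02,
        7.20000000e-02,  7.50000000e-02,  7.80000000e-02,  8.10000000e-02,
        8.40000000e-02,  8.70000000e-02,  9.00000000e-02,  9.30000000e-02,
        9.60000000e-02,  9.90000000e-02,  1.02000000e-01,  1.05000000e-01,
        1.08000000e-01,  1.11000000e-01,  1.14000000e-01,  1.17000000e-01]))
```

View pics/w2.png

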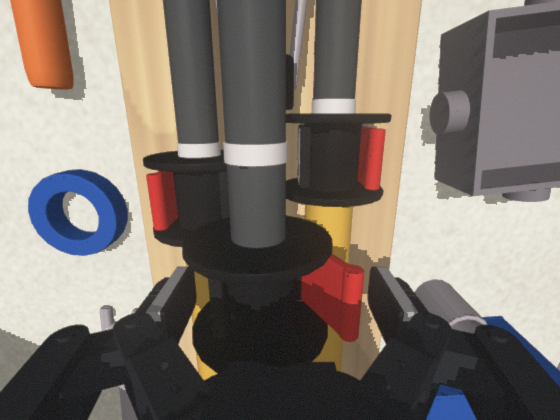

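Both fingers straddle the collar between its rims, with the left finger at about x 180 and the right finger beyond the open lever at (353,285). I'll narrow the jaw without touching the collar, then push the rim inwards.

Call:
move_arm(dr=[[0,0,0],[0,0,0],[0,0,0],[0,0,0],[0,0,0],[0,0,0],[0,0,0],[0,0,0],[0,0,0]], offset=[[0,1,0],[0,1,0],[0,1,0],[7,1,0],[14,1,0],[21,1,0],[28,1,0],[33,1,0],[33,1,0]], jaw=[0.72,0.72,0.72,0.72,0.72,0.72,0.72,0.72,0.72])

```text
time: 3.62
ee_pos: [0.5574, -0.0326, 0.0883]
ee_rot: [-2.099, -2.336, -0.001]
ft_force: [0.4, -1.2, 0.3]
opening: 0.0736
grasp_force: 0.4
```

Run:
```python
from h import *
f=grab('wrist','w3.png'); np.savez('/tmp/w3',**f); o=manip.get_obs();plan(C1,.012,.033,.088); print(o['ft_force'],o['opening'],o['grasp_force']); Q=meas(f)
```

```text
target [ 0.5563 -0.0346  0.088 ] offset [-1.8 -1.4  0.2] dr [ 0.0002 -0.0013  0.0007]
[-0.28166854 -1.18848702  0.28405502] 0.07317344991107616 0.4215183388441801
blk 13915 x [-0.015   0.004   0.0143] y [0.0318 0.1058 0.1505] z [0.1065 0.1118 0.1185] slope [ 0.0292 -0.0003]
yel none
rim 1176 x [-0.0113  0.0008  0.0116] y [0.0477 0.0515 0.0527] z [0.1283 0.1328 0.1352] slope 
red 3205 x [0.0251 0.0379 0.0464] y [0.0117 0.0278 0.0444] z [0.0928 0.1148 0.1217] slope 
wht 697 x [-0.0075  0.0006  0.0077] y [0.0598 0.0646 0.0687] z [0.1098 0.1135 0.115 ] slope 
rim y hist (array([  0,   0,   0,   0,   0,   0,   0,   0,   0,   0,   0,   0,   0,
         0,   0,   0,   0,   0,   0,   0,   0,   0,   0,   0,   0,   0,
         0,   0,   0,   0,   0,   0,   0,   0,   0,  54, 419, 703,   0,
         0,   0,   0,   0,   0,   0,   0,   0,   0,   0,   0,   0,   0,
         0,   0,   0,   0,   0,   0,   0]), array([-6.00000000e-02, -5.70000000e-02, -5.40000000e-02, -5.10000000e-02,
       -4.80000000e-02, -4.50000000e-02, -4.20000000e-02, -3.90000000e-02,
       -3.60000000e-02, -3.30000000e-02, -3.
[... 232 characters left out ...]
0e-03,  9.00000000e-03,
        1.20000000e-02,  1.50000000e-02,  1.80000000e-02,  2.10000000e-02,
        2.40000000e-02,  2.70000000e-02,  3.00000000e-02,  3.30000000e-02,
        3.60000000e-02,  3.90000000e-02,  4.20000000e-02,  4.50000000e-02,
        4.80000000e-02,  5.10000000e-02,  5.40000000e-02,  5.70000000e-02,
        6.00000000e-02,  6.30000000e-02,  6.60000000e-02,  6.90000000e-02,
        7.20000000e-02,  7.50000000e-02,  7.80000000e-02,  8.10000000e-02,
        8.40000000e-02,  8.70000000e-02,  9.00000000e-02,  9.30000000e-02,
        9.60000000e-02,  9.90000000e-02,  1.02000000e-01,  1.05000000e-01,
        1.08000000e-01,  1.11000000e-01,  1.14000000e-01,  1.17000000e-01]))
```

View pics/w3.png

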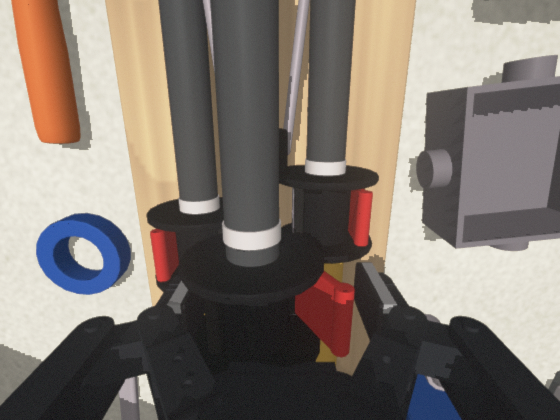

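The rim is now about 7 mm short of the ring (the ring is at rows 228 to 248, the rim starts at ~240). The lever is still open at (325,310). I'll advance it by 7 mm.

Call:
move_arm(dr=[[0,0,0],[0,0,0],[0,0,0]], offset=[[4,0,0],[7,0,0],[7,0,0]], jaw=[0.72,0.72,0.72])

```text
time: 4.05
ee_pos: [0.5568, -0.0266, 0.0882]
ee_rot: [-2.1, -2.336, -0.0]
ft_force: [0.7, -2.9, -0.0]
opening: 0.0733
grasp_force: 1.5
```

```bash
sed -i '/rim y hist/d' h.py
python3 - <<'E'
from h import *
for i in range(2):
    f=grab('wrist','w4.png');Q=meas(f)
np.savez('/tmp/w4',**f); o=manip.get_obs();plan(C1,.012,.040,.088); print(o['ft_force'],o['opening'],o['grasp_force'])
E
```

```text
blk 14808 x [-0.0156  0.0038  0.0152] y [0.0321 0.108  0.1565] z [0.1065 0.1119 0.1186] slope [ 0.0304 -0.0006]
yel none
rim 1152 x [-0.0112  0.0006  0.0115] y [0.0537 0.0575 0.0588] z [0.1283 0.1329 0.1352] slope 
red 3211 x [0.0251 0.0379 0.0464] y [0.0177 0.0338 0.0504] z [0.0929 0.1149 0.1218] slope 
wht 677 x [-0.0076  0.0006  0.0078] y [0.0598 0.0646 0.0687] z [0.1095 0.1134 0.115 ] slope 
blk 14777 x [-0.0156  0.0039  0.0155] y [0.0319 0.1075 0.1565] z [0.1065 0.1119 0.1186] slope [ 0.0303 -0.0006]
yel none
rim 1170 x [-0.0114  0.0007  0.0116] y [0.0538 0.0576 0.0588] z [0.1283 0.1329 0.1352] slope 
red 3218 x [0.025  0.0379 0.0465] y [0.0177 0.0337 0.0504] z [0.0929 0.1148 0.1218] slope 
wht 675 x [-0.0075  0.0006  0.0078] y [0.0598 0.0647 0.0687] z [0.1095 0.1135 0.1152] slope 
target [ 0.5556 -0.0276  0.088 ] offset [-0.9 -1.3  0.2] dr [ 0.0001 -0.0003  0.0001]
[ 1.18932412 -2.65945437  0.21428329] 0.07331929627522737 1.418747529387474
```

Call:
move_arm(dr=[[0,0,0],[0,0,0]], offset=[[1.5,0,0],[1.5,0,0]], jaw=[0.72,0.72])

```text
time: 4.4
ee_pos: [0.5567, -0.0255, 0.0882]
ee_rot: [2.101, 2.336, -0.0]
ft_force: [1.5, -2.9, -1.0]
opening: 0.0735
grasp_force: 1.9
```

Run:
```python
from h import *
f=grab('wrist','w5.png');Q=meas(f)
o=manip.get_obs();plan(C1,.0133,.0415,.088); print(o['ft_force'],o['opening'],o['grasp_force'])
```

```text
blk 15210 x [-0.0156  0.0035  0.0155] y [0.032  0.1082 0.1576] z [0.1065 0.112  0.1186] slope [ 0.0307 -0.0007]
yel none
rim 1169 x [-0.0113  0.0005  0.0116] y [0.0549 0.0588 0.06  ] z [0.1282 0.1329 0.1351] slope 
red 3222 x [0.0251 0.0379 0.0465] y [0.0188 0.035  0.0515] z [0.0928 0.1148 0.1218] slope 
wht 665 x [-0.0076  0.0006  0.0078] y [0.0599 0.0648 0.0686] z [0.1094 0.1135 0.1151] slope 
target [ 0.5567 -0.026   0.088 ] offset [-0.5  0.   0.2] dr [-0.0001  0.0002 -0.0001]
[ 1.01113416 -3.5352965  -0.82486095] 0.07319593868172536 1.9387956708669662
```

View pics/w5.png

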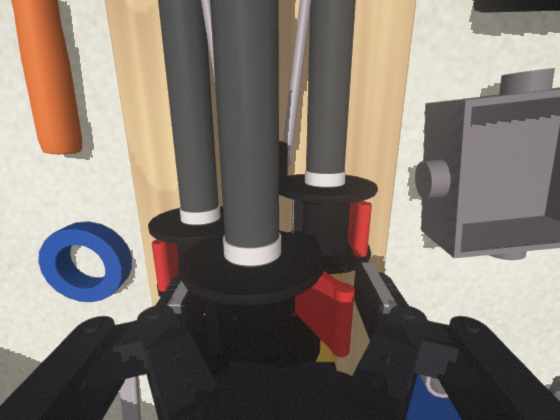

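The ring's foot edge now sits right at the rim face (row ~262) and the numbers agree to within about 0.3 mm. The lever is still open. Next I'll close on the pad, moving the tool with the jaw so the pad finger stays in place.

Call:
move_arm(dr=[[0,0,0],[0,0,0],[0,0,0]], offset=[[0,0,0],[0,-1,0],[0,-2,0]], jaw=[0.64,0.58,0.52], squeeze=40)

```text
time: 4.82
ee_pos: [0.5555, -0.0255, 0.0886]
ee_rot: [2.1, 2.335, 0.002]
ft_force: [1.9, -4.7, 0.9]
opening: 0.0651
grasp_force: 4.9
```

Run:
```python
from h import *
f=grab('wrist','w6.png');Q=meas(f)
o=manip.get_obs();plan(C1,.0113,.0415,.088); print(o['ft_force'],o['opening'],o['grasp_force'])
```

```text
blk 15313 x [-0.0159  0.0034  0.0152] y [0.0322 0.1079 0.1578] z [0.1065 0.112  0.1186] slope [ 0.0317 -0.0009]
yel none
rim 1158 x [-0.0114  0.0007  0.0114] y [0.055  0.0588 0.0601] z [0.1283 0.133  0.135 ] slope 
red 3199 x [0.025  0.0378 0.0462] y [0.0188 0.035  0.0516] z [0.0927 0.1149 0.1218] slope 
wht 666 x [-0.0075  0.0006  0.0079] y [0.0599 0.0647 0.0687] z [0.1095 0.1134 0.115 ] slope 
target [ 0.5547 -0.0262  0.088 ] offset [-0.7 -0.8  0.6] dr [ 0.002  -0.      0.0001]
[ 2.66798842 -3.68915652  1.73692346] 0.06503198995221537 4.798979591578245
```

Call:
move_arm(dr=[[0,0,0],[0,0,0],[0,0,0],[0,0,0],[0,0,0],[0,0,0],[0,0,0],[0,0,0]], offset=[[0,-1.5,0],[0,-3,0],[0,-4.5,0],[0,-6,0],[0,-7.5,0],[0,-8.7,0],[0,-8.7,0],[0,-8.7,0]], jaw=[0.44,0.37,0.3,0.23,0.16,0.1,0.0,0.0])

```text
time: 5.88
ee_pos: [0.5453, -0.0265, 0.089]
ee_rot: [-2.101, -2.335, 0.002]
ft_force: [-2.8, -4.6, 12.2]
opening: 0.0435
grasp_force: 43.7
```

Run:
```python
from h import *
f=grab('wrist','w7.png');Q=meas(f)
o=manip.get_obs();plan(C1,.003,.0415,.088); print(o['ft_force'],o['opening'],o['grasp_force'])
```

```text
blk 14879 x [-0.0154  0.0024  0.0152] y [0.032  0.1075 0.158 ] z [0.1065 0.112  0.1187] slope [ 0.0283 -0.0009]
yel none
rim 1145 x [-0.0113  0.0006  0.0115] y [0.0551 0.0589 0.0601] z [0.1283 0.1329 0.1352] slope 
red 1445 x [0.0184 0.0219 0.0265] y [0.0198 0.0367 0.0517] z [0.1107 0.126  0.1275] slope 
wht 664 x [-0.0077  0.0003  0.0077] y [0.0599 0.0647 0.0687] z [0.1093 0.1135 0.1151] slope 
target [ 0.5465 -0.0271  0.088 ] offset [-0.7  1.1  1. ] dr [-0.0012  0.0007 -0.0005]
[-1.31105099 -3.81422184 12.33439973] 0.04365018366153221 43.69844298809767
```

View pics/w7.png

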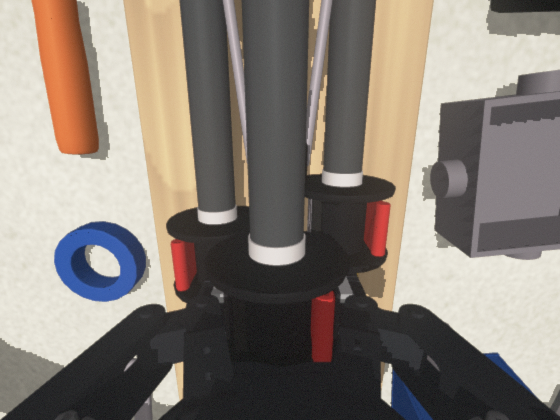

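The lever is shut, standing upright at (322,327) and gripped. The ring still meets the rim at row ~258, and the rim hasn't moved. I'll hold briefly, check that it's stable, then hand in.

Call:
move_arm(dr=[[0,0,0],[0,0,0],[0,0,0],[0,0,0]], offset=[[0,0,0],[0,0,0],[0,0,0],[0,0,0]], jaw=[0.0,0.0,0.0,0.0])

```text
time: 6.42
ee_pos: [0.5453, -0.0265, 0.089]
ee_rot: [-2.101, -2.335, 0.002]
ft_force: [-1.2, -4.2, 11.6]
opening: 0.0437
grasp_force: 43.7
```

Run:
```python
from h import *
f=grab('wrist','w8.png');Q=meas(f)
o=manip.get_obs(); print(o['time'],o['ee_pos'],o['ft_force'],o['opening'],o['grasp_force'])
print(order.job_done())
```

```text
blk 14841 x [-0.0155  0.0024  0.0151] y [0.0322 0.1074 0.1579] z [0.1065 0.112  0.1187] slope [ 0.0285 -0.0009]
yel none
rim 1147 x [-0.0114  0.0006  0.0115] y [0.0551 0.0589 0.0602] z [0.1283 0.1331 0.1352] slope 
red 1448 x [0.0184 0.0218 0.0264] y [0.02   0.0366 0.0516] z [0.1104 0.126  0.1276] slope 
wht 665 x [-0.0077  0.0003  0.0077] y [0.0597 0.0647 0.0686] z [0.1093 0.1134 0.1151] slope 
6.475 [ 0.54526799 -0.02651565  0.08900101] [-1.85318622 -3.38152354 11.55842607] 0.04354609783855598 43.698541671037674
the job is handed in; nothing more can be done
None
```

The job is handed in at about 6.5 s: the collar's rim meets the white ring to within about 0.5 mm by the wrist camera, the red lever is shut, and the gripper still holds lever and pad at about 44 N.

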